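Shut down the glue pot at the shoe-gluing bench

ROBOT

A 6-joint arm with a two-finger parallel gripper is mounted at the origin on the work surface. World frame = base frame: x ahead of the robot, y to its left, z up, the work surface at z = 0. Lengths are in mm, angles in rad, forces in N, time in s.
With the tool pointing down it reaches from about 325 to 900 mm from the base axis. Payload 6.1 kg.
Tool frame: the origin (TCP) lies at the very end of the fingers, on their centre line; the grasp point (between the pads) lies 19 mm behind it; z points along the fingers, x is the direction in which the jaws open and shut, and the axes are right-handed (so a half turn about z gives the same grasp; the last joint's range is limited). The gripper opens to 85 mm and grips with 20 to 120 N. Pads are 22 mm wide; open, the fingers measure 114 mm over their backs; the gripper's body (76 mm by 85 mm) begins 54 mm behind the grasp point. The pads swing forward as they close: fully open they stand 13 mm farther back than shut.
Start: joints at [-0.126, 0.22, 1.526, -0, 1.395, -0.126], TCP at [624.993, -0.003, 231.3] pointing down, gripper open.
Joint ranges: [-2.98, 2.98], [-0.91, 2.08], [0.09, 2.57], [-1.24, 4.39], [0.2, 2.65], [-2.68, 2.68]. Speed limits (rad/s): [2.57, 2.57, 3.01, 3.14, 3.14, 3.14].

INTERFACE

Orientations are given as a unit quaternion [x, y, z, w].
In Python, from station import bot, get_image, silhouettes gives the robot as it stands.
- The arm moves only by the tool move_arm, never from a script. Its argument "deltas" is a list of rows, each an object of numbers: "x", "y", "z": the shift along the tool's x, y, z in mm; "roll": the turn about the tool's z in degrees; "hand": the opening in per cent of the stroke, from 0 (shut) to 100 (fully open). A call has exactly 10 rows; each row shifts and turns the commanded pose from where the row before left it, along the tool's axes as they then stand; what a row does not reach is not made up. A row lasts 1/12 s, in which the tool goes at most 41.7 mm and 7.16 degrees, less where a joint would pass 70% of its speed; a pose out of reach is approached as far as the arm can. A call with a gripper value outside its range is refused whole. The fingers move at their own pace and stop on an object; "squeeze" is the grip in N (left out, the last holds). Time passes only in rows, so rows that do not move let the fingers close, or fill a call up. It gives the time, the measured TCP pose, the force and the opening at its end, in the units of the state.
- bot.get_obs(): the state, without advancing time (a new reading comes with each control period).
- get_image(name): name is "scene" or "side" or "wrist"; returns a dict with "img" (400x640x3 uint8, red, green, blue), "K" (3x3 intrinsics, pixels), "distortion" ([k1, k2, p1, p2, k3] as OpenCV has them; the pictures are not rectified), "origin" and "rotation" of the camera in the world. Camera axes: x right, y up, looking along -z (the intrinsics and any distortion apply to the point x, -y, -z); pixel columns grow to the right and rows downward; lengths in mm; the calibration is good to about 2 mm. A picture is of the moment at which its call begins. There is no depth.
- bot.finish_job(): hands the job in, once; it reports no verdict.
Trained networks look in a picture, given as the dict that the camera call returned (one of the last four; its "shot" number tells which), for a name from the list of things; names that differ only in an ending like _2 or _b are one class to them, and where a whole thing is asked for, a point or a joint stands for the part that bears it (a point fixed in the world has none). Each returns a list of dicts, best first, with "confidence" (0 to 1); they miss things now and then, are a little off and sometimes report something else, mostly with a low value. They report only what shows in the picture. A call takes as long as a camera call.
- silhouettes(picture, query): "pixels" (400x640 bool, what is visible of it) and "rect" ([left, top, width, height] in pixels, round what is visible of it).
The state is a dict: "time": time; "q": joint angles; "qd": joint speeds; "joint_efforts": joint torques, N m; "tcp_pos": TCP position; "eef_rot": TCP orientation; "force": force on the tool from outside, world axes, zero at the start; "moment": the same for the moment, N m; "width": finger opening in mm.
Only numpy, scipy, OpenCV 4.12 (cv2) and the standard library are available. Lean on these libraries where they do the work, as an engineer would, in place of code of your own. Each camera call takes 0.05 s, during which the arm holds its last target.

TASK

We have finished gluing: shut the glue pot down for the night. Turn its thermostat dial fully anticlockwise, to the off stop, and close its hinged lid completely. Leave the shoe, the brush and the tin where they are.

Things in the scene. Friction and masses are not known exactly. Their poses are not given: they have to be found in the camera images.
- glue_pot: electric glue pot fixed to the bench: grey steel housing 260 mm deep (x), 220 wide (y), flat deck 130 high. Origin at bench level; x runs from its front (robot's side) to its back, y to its left, z up; front edge at x = -140 mm, back at +120. From x = -140 to -40 its top is a control panel. Behind that is the round empty pot, 105 mm across, with its hinged lid
- panel_mid (a point): middle of the flat control panel, on its surface, at x = -90, y = 0, z = 105 mm of the glue pot: 206 mm wide, 112 mm from lower to upper edge. Its z is square to the panel, outwards (up and to the front); its x runs up the slope, rising 26.6 degrees; its y to the left. On the panel's right half: an amber lamp and a flat rocker switch, both under 9 mm high
- dial (a joint): angle of the thermostat dial, rad: 0 = fully anticlockwise against its off stop, growing clockwise (seen facing the panel) to 4.71 at the other stop. It turns stiffly (0.06 N m friction, no spring) and stays where it is left. At angle q the white pointer end of its bar points 2.356 - q rad anticlockwise from the panel's x (off = down and to the left)
- dial_top (a point): top of the dial, on its axis, 38 mm over the panel, 45 mm left of panel_mid. Black disc 62 mm across, upper face 10 mm over the panel, with an upright bar grip across its middle: 60 mm long, 14 thick, standing from 10 to 38 mm over the panel. Turns with the dial: z = the axis, outwards; x = along the bar to its pointer end, which has a white line
- lid (a joint): angle of the lid, rad: 0 = shut, level on the deck; 1.57 = upright; it starts open and can open to 1.75. The hinge is stiff (0.36 N m friction): the lid stays at whatever angle it is left and must be moved all the way
- lid_hinge (a point): middle of the lid's hinge axis at the back of the pot, at x = +105, z = 136 mm of the glue pot, along its y. Turns with the lid: -x = out along the lid to its front edge; z = out of its outer face (up when shut). The lid is a flat steel plate 120 mm long from the hinge, 140 wide, 6 thick, 0.3 kg; its outer face lies 6 mm from the axis on the z side
- lid_grip (a point): middle of the black grip along the lid's front edge: 27 mm deep, 90 mm wide, 14 mm thick, 131.5 mm from the hinge axis; turns with the lid like lid_hinge
- shoe: bystander: an off-white shoe, 280 mm long, 95 mm wide, 105 mm high, standing on the bench to the left of the glue pot; origin under its middle, toe along its x
- brush: bystander: a flat glue brush with a wooden handle, 210 mm long, 40 mm wide, 16 mm high, lying to the right of the glue pot along its own x (bristles at +x)
- tin: bystander: a closed metal tin, 100 mm across, 115 mm high, standing to the right of the glue pot; origin under its middle

How it is judged:
By the outcome, as a careful person would: the job done as asked, in the order asked, and still so for the second after the job is handed in, with the robot touching nothing.
It also fails if it takes over 48 s, if anything falls off the work surface, if the arm or the gripper's body presses on something with over 40 N, if the wrist force passes 120 N, or if a joint passes its speed limit or range.

## Working session

There is one attempt and no reset: what is moved stays moved. The work goes in short steps, Python scripts to look and compute and a tool call to move; the robot and the scene stay as the last step left them, time stands still between calls to the robot, and variables do not carry over. Pictures are saved under pics/ and viewed, and the job is handed in when it is done.

Besides the shell and the picture viewer there is one more tool, called after "Request:" as a command line: name --argument value ..., lists and objects as JSON in quotes. move_arm: Moves the arm, as the interface text tells. Its arguments: {"type":"object","properties":{"deltas":{"type":"array"},"squeeze":{"type":"number"}},"required":["deltas"]}

```bash
ls; mkdir -p pics
cat > h.py <<'E'
import numpy as np, cv2
from station import bot, get_image, silhouettes
def save(d,name):
    cv2.imwrite('pics/'+name,cv2.cvtColor(d['img'],cv2.COLOR_RGB2BGR))
E
python3 - <<'E'
from h import *
import pickle
o=bot.get_obs(); print({k:np.round(v,3) for k,v in o.items()})
for n in ['scene','side','wrist']:
    d=get_image(n); save(d,n+'0.png'); pickle.dump(d,open(n+'0.pkl','wb'))
    print(n,d['K'].tolist() if hasattr(d['K'],'tolist') else d['K'],d['distortion'],d['origin'],d['rotation'])
    for q in ['glue_pot','dial_top','lid','lid_grip']:
        try:
            for s in silhouettes(d,q)[:2]: print(n,q,s['rect'],round(float(s['confidence']),2))
        except Exception as e: print(q,e)
E
```

```text
pics
{'time': np.float64(0.0), 'q': array([-0.126,  0.221,  1.528, -0.   ,  1.395, -0.126]), 'qd': array([-0.001,  0.001,  0.001,  0.002, -0.002,  0.001]), 'joint_efforts': array([-1.0000e-03, -4.9691e+01, -3.8939e+01, -0.0000e+00,  1.1000e-02,
        0.0000e+00]), 'tcp_pos': array([6.24389e+02, 6.70000e-02, 2.30176e+02]), 'eef_rot': array([ 1.   ,  0.   , -0.001, -0.   ]), 'force': array([-0.68 ,  0.324, -0.631]), 'moment': array([-0.011,  0.021,  0.033]), 'width': np.float64(85.664)}
scene [[419.5065246187838, 0.0, 317.4403553201583], [0.0, 419.5065246187838, 193.82181249392232], [0.0, 0.0, 1.0]] [-0.10088908  0.          0.          0.          0.        ] [1129.41600422  323.20065397  771.23902857] [0.1868059  0.31962566 0.80211556 0.4685655 ]
scene glue_pot [252.6, 144.8, 119.9, 122.6] 0.79
scene dial_top [335.9, 148.3, 27.9, 18.9] 0.77
scene lid [273.7, 148.2, 70.0, 70.1] 0.8
side [[468.27602318835125, 0.0, 321.44479574887845], [0.0, 468.27602318835125, 203.31271114795751], [0.0, 0.0, 1.0]] [0.00254175 0.         0.         0.         0.        ] [ 164.57220274 -461.69071282  815.92638964] [ 0.33494442 -0.12716642 -0.30981761  0.88071221]
side glue_pot [236.8, 120.3, 163.0, 197.2] 0.66
side glue_pot [422.0, 211.8, 58.5, 68.5] 0.29
side dial_top [251.1, 214.0, 39.8, 33.0] 0.9
side lid [333.3, 123.9, 52.0, 63.4] 0.57
side lid_grip [333.0, 122.6, 51.6, 65.0] 0.8
wrist [[291.85935560124807, 0.0, 318.08819674691654], [0.0, 291.85935560124807, 199.76189383249505], [0.0, 0.0, 1.0]] [-0.03323349  0.          0.          0.          0.        ] [625.91988469  78.87788104 373.1700355 ] [-1.55477617e-01  1.68112226e-04  3.17222205e-04  9.87839350e-01]
wrist glue_pot [84.1, 21.2, 316.1, 327.5] 0.66
wrist glue_pot [217.8, 283.9, 102.5, 59.4] 0.26
wrist dial_top [84.4, 131.3, 79.4, 75.0] 0.97
wrist lid [323.3, 67.1, 75.3, 284.7] 0.62
wrist lid_grip [323.4, 60.4, 75.9, 290.6] 0.8
```

View pics/scene0.png

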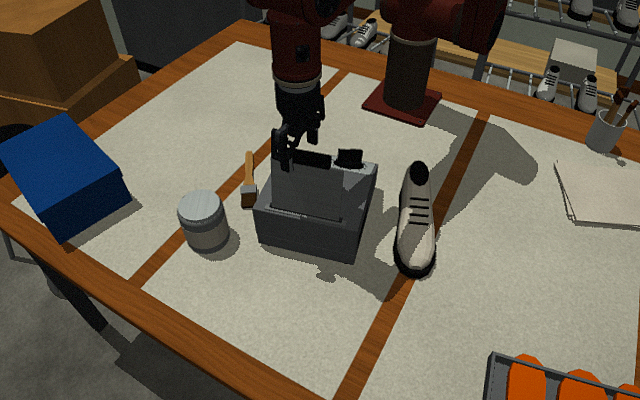

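View pics/side0.png

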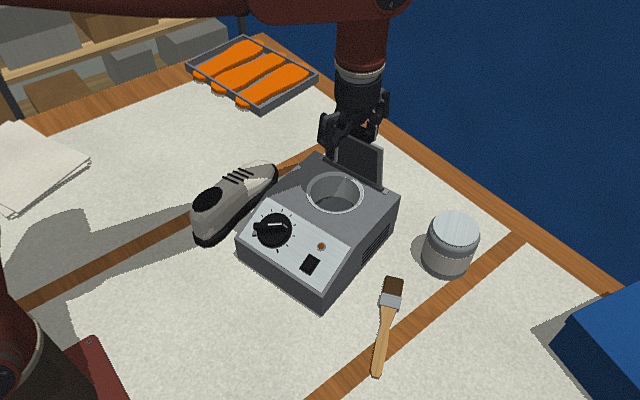

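View pics/wrist0.png

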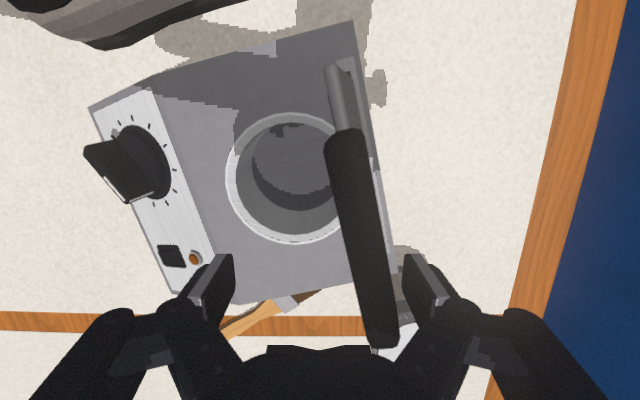

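The scene view shows the pot at about (310,210), with its lid upright at (305,185). The side view shows the dial at (272,230), and the wrist view shows it at (125,165). The lid grip stands beside the right finger. I'll enlarge these areas to pick keypoints.

Run:
```python
import cv2
def crop(n,x,y,w,h,s,o):
    i=cv2.imread(f'pics/{n}.png')[y:y+h,x:x+w]
    i=cv2.resize(i,None,fx=s,fy=s,interpolation=cv2.INTER_CUBIC)
    i=cv2.convertScaleAbs(i,alpha=1.6,beta=10)
    for k in range(0,w,20): cv2.putText(i,str(x+k),(k*s,8),0,.3,(0,255,255),1); cv2.line(i,(k*s,10),(k*s,14),(0,255,255),1)
    for k in range(0,h,20): cv2.putText(i,str(y+k),(0,k*s+4),0,.3,(0,255,255),1)
    cv2.imwrite(f'pics/{o}.png',i)
crop('side0',225,110,190,145,4,'side0c1')
crop('side0',225,190,190,130,4,'side0c2')
crop('scene0',245,120,150,145,4,'scene0c')
crop('wrist0',75,10,350,290,2,'wrist0c')
```

```text
(no output)
```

View pics/side0c1.png

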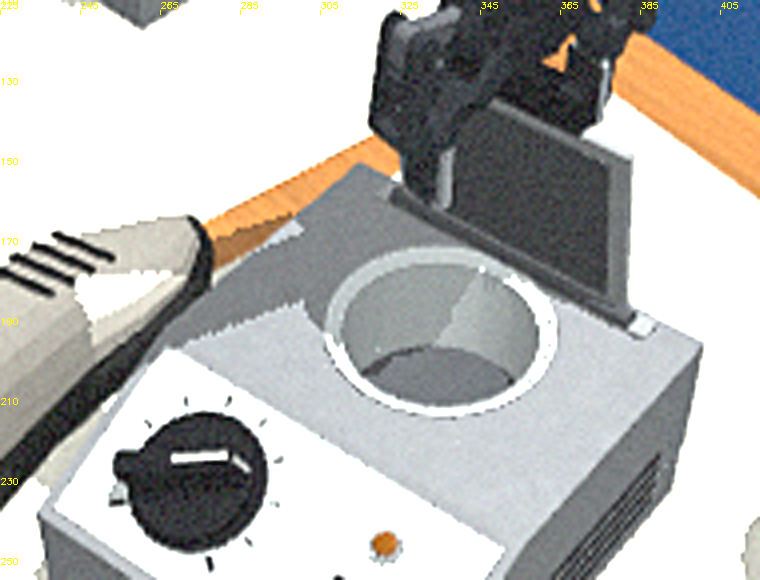

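View pics/side0c2.png

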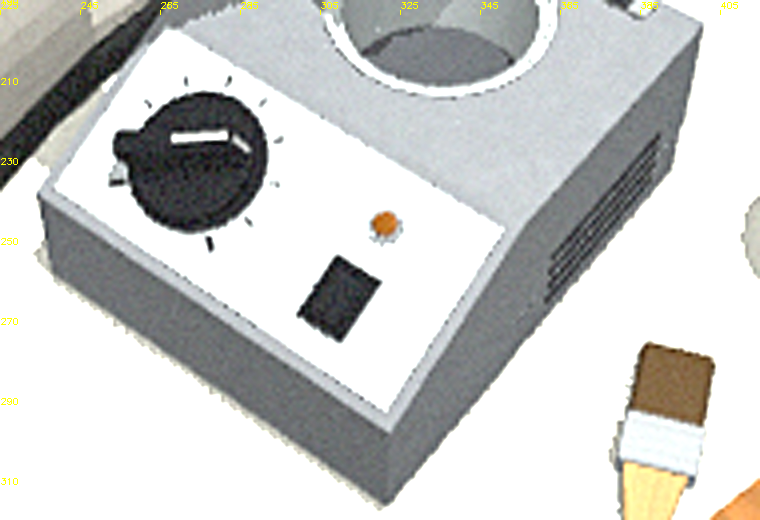

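View pics/scene0c.png

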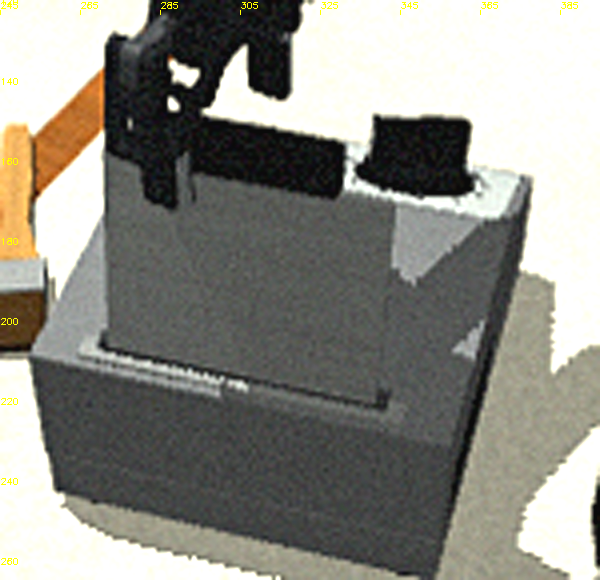

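View pics/wrist0c.png

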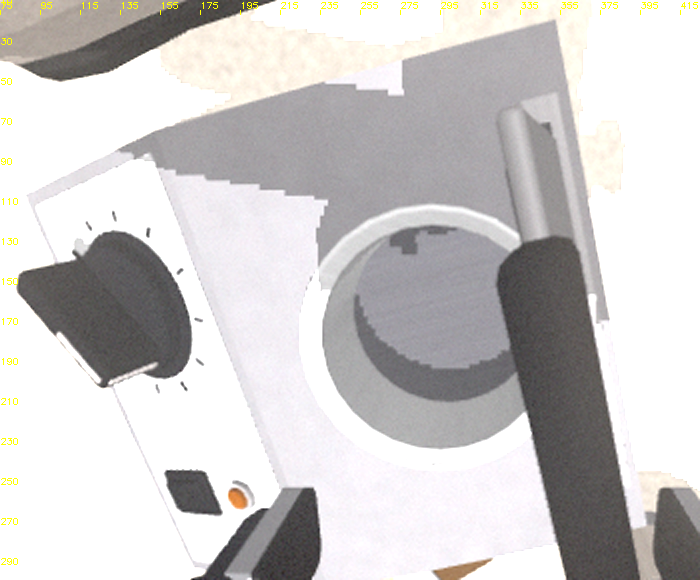

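```bash
cat >> h.py <<'E'
import pickle
from scipy.spatial.transform import Rotation as R
from scipy.optimize import least_squares
def proj(d,P):
    P=np.atleast_2d(P).astype(float)
    Rm=R.from_quat(d['rotation']).as_matrix() if np.size(d['rotation'])==4 else np.array(d['rotation'])
    F=np.diag([1,-1,-1.])
    Rc=F@Rm.T
    t=-Rc@np.array(d['origin'])
    p,_=cv2.projectPoints(P.reshape(-1,1,3),cv2.Rodrigues(Rc)[0],t.reshape(3,1),np.array(d['K'],float),np.array(d['distortion'],float))
    return p.reshape(-1,2)
def pot2w(p,X):
    X=np.atleast_2d(X); c,s=np.cos(p[2]),np.sin(p[2])
    return np.c_[p[0]+c*X[:,0]-s*X[:,1],p[1]+s*X[:,0]+c*X[:,1],X[:,2]]
def lidpt(a,r,y,h): return [105-r*np.cos(a)+h*np.sin(a),y,136+r*np.sin(a)+h*np.cos(a)]
th=np.arctan(.5)
def panelpt(u,v,w): # u up slope, v left, w out
    return [-90+u*np.cos(th)-w*np.sin(th),v,105+u*np.sin(th)+w*np.cos(th)]
def dialpt(q,b,t,w): # b along bar, t left of bar
    f=2.356-q
    return panelpt(b*np.cos(f)-t*np.sin(f),45+b*np.sin(f)+t*np.cos(f),w)
E
cat > fit0.py <<'E'
from h import *
D={n:pickle.load(open(n+'0.pkl','rb')) for n in ['scene','side','wrist']}
K={'side':[((-140,-110,0),(321.5,316.5)),((-140,-110,80),(321.5,298)),((-140,110,80),(235,238)),((-40,-110,130),(356.75,244.5)),((120,-110,130),(400.75,197)),((120,110,130),(315,150.75))],
'scene':[((120,-110,130),(252.5,208.75)),((120,110,130),(355.75,230.75)),((120,-110,0),(258.75,242.5)),((120,110,0),(353,264)),((-40,110,130),(377.5,164.5))],
'wrist':[((120,110,130),(353,20)),((-140,110,80),(89,108)),((-40,110,130),(152.5,76))]}
L={'scene':[((0,-70,6),(271.25,207)),((0,70,6),(341.25,221.25)),((120,70,6),(343.25,168.75))],'side':[((0,-70,0),(382.5,187.5)),((120,-70,0),(383,150))]}
B={'side':[((30,0,38),(282.5,224))],'wrist':[((30,0,38),(127.5,202.5))]}
def res(p,full=False):
    out=[]
    for n in K: 
        for X,u in K[n]: out.append((n,X,proj(D[n],pot2w(p,X))[0]-u))
    for n in L:
        for X,u in L[n]: out.append((n,('lid',)+X,proj(D[n],pot2w(p,lidpt(p[4],*X)))[0]-u))
    for n in B:
        for X,u in B[n]: out.append((n,('dial',)+X,proj(D[n],pot2w(p,dialpt(p[3],*X)))[0]-u))
    return out if full else np.concatenate([o[2] for o in out])
best=None
for yaw in [-.3,.0,.3]:
  for q in [1,2.5,4]:
    r=least_squares(res,[580,50,yaw,q,1.5],loss='soft_l1')
    if best is None or r.cost<best.cost: best=r
p=best.x
if __name__=='__main__':
    print(best.cost,p.round(3))
    for o in res(p,True): print(o[0],o[1],o[2].round(1))
    np.save('p.npy',p)
    for n in D:
        im=cv2.cvtColor(D[n]['img'],cv2.COLOR_RGB2BGR); im=cv2.convertScaleAbs(im,alpha=1.5)
        def pl(pts,col,cl=True):
            u=proj(D[n],pot2w(p,np.array(pts)))
            cv2.polylines(im,[np.round(u*8).astype(int)],cl,col,1,cv2.LINE_AA,3)
        pl([(-140,-110,0),(-140,110,0),(-140,110,80),(-140,-110,80)],(0,0,255))
        pl([(-40,-110,130),(-40,110,130),(120,110,130),(120,-110,130)],(0,0,255))
        pl([lidpt(p[4],*x) for x in [(0,-70,6),(0,70,6),(120,70,6),(120,-70,6)]],(0,255,0))
        pl([lidpt(p[4],*x) for x in [(0,-70,0),(0,70,0),(120,70,0),(120,-70,0)]],(255,255,0))
        for h in (0,14): pl([lidpt(p[4],*x) for x in [(118,-45,h-4),(118,45,h-4),(145,45,h-4),(145,-45,h-4)]],(255,0,255))
        for w in (10,38): pl([dialpt(p[3],*x) for x in [(30,7,w),(30,-7,w),(-30,-7,w),(-30,7,w)]],(0,255,255))
        t=np.linspace(0,6.28,40); pl([dialpt(0,31*np.cos(a),31*np.sin(a),10) for a in t],(255,128,0))
        x,y,w,h,s={'side':(225,110,190,200,3),'scene':(245,120,150,145,4),'wrist':(75,10,350,290,2)}[n]
        cv2.imwrite(f'pics/fit_{n}.png',cv2.resize(im[y:y+h,x:x+w],None,fx=s,fy=s,interpolation=cv2.INTER_CUBIC))
E
python3 fit0.py
```

```text
41.31916312333593 [560.593   5.119   6.521 135.275  -4.897]
side (-140, -110, 0) [1.  3.4]
side (-140, -110, 80) [1.8 0.2]
side (-140, 110, 80) [-0.5  0.2]
side (-40, -110, 130) [0.2 1.4]
side (120, -110, 130) [ 1.1 -1.6]
side (120, 110, 130) [ 0.3 -0.7]
scene (120, -110, 130) [-1.8 -0.2]
scene (120, 110, 130) [0.5 0.9]
scene (120, -110, 0) [-1.3  3.9]
scene (120, 110, 0) [-0.9  4.8]
scene (-40, 110, 130) [-5.9 11.9]
wrist (120, 110, 130) [-0.3 -0.6]
wrist (-140, 110, 80) [-2.5 -0.4]
wrist (-40, 110, 130) [-0.7 -0.8]
scene ('lid', 0, -70, 6) [-0.9  0. ]
scene ('lid', 0, 70, 6) [-3.7  0.3]
scene ('lid', 120, 70, 6) [-0.5  1.6]
side ('lid', 0, -70, 0) [-1.1  1.2]
side ('lid', 120, -70, 0) [-0.9  0.4]
side ('dial', 30, 0, 38) [ 1.  -0.5]
wrist ('dial', 30, 0, 38) [-1.1  0.1]
```

```bash
sed -i "s/((-40,110,130),(377.5,164.5))/((-140,110,80),(377.5,164.5))/; s/((-140,-110,0),(321.5,316.5)),//; s/,((120,-110,0),(258.75,242.5)),((120,110,0),(353,264))//; s/for yaw in \[-.3,.0,.3\]/for yaw in [.24]/; s/for q in \[1,2.5,4\]/for q in [3.3]/" fit0.py; python3 fit0.py
```

```text
14.45438498190654 [5.60937e+02 5.00700e+00 2.38000e-01 3.32500e+00 1.38400e+00]
side (-140, -110, 80) [2.1 0.2]
side (-140, 110, 80) [-0.4  0.1]
side (-40, -110, 130) [0.4 1.4]
side (120, -110, 130) [ 1.3 -1.6]
side (120, 110, 130) [ 0.4 -0.7]
scene (120, -110, 130) [-1.9 -0.1]
scene (120, 110, 130) [0.4 1. ]
scene (-140, 110, 80) [-0.4 -0.8]
wrist (120, 110, 130) [ 0.1 -0.4]
wrist (-140, 110, 80) [-2.1 -0.2]
wrist (-40, 110, 130) [-0.3 -0.6]
scene ('lid', 0, -70, 6) [-1.   0.1]
scene ('lid', 0, 70, 6) [-3.8  0.4]
scene ('lid', 120, 70, 6) [-0.6  1.6]
side ('lid', 0, -70, 0) [-1.   1.1]
side ('lid', 120, -70, 0) [-0.8  0.4]
side ('dial', 30, 0, 38) [ 1.2 -0.6]
wrist ('dial', 30, 0, 38) [-0.7  0.2]
```

View pics/fit_side.png

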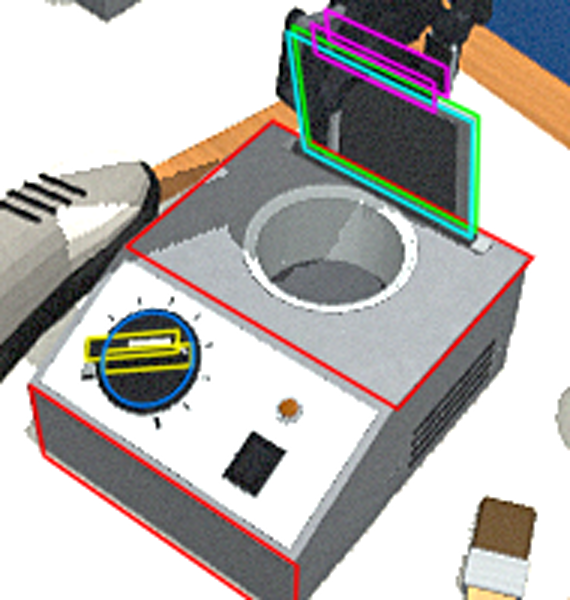

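View pics/fit_scene.png

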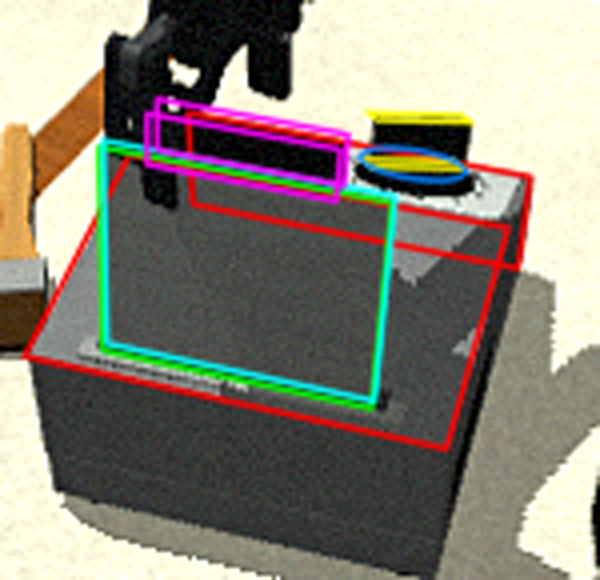

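View pics/fit_wrist.png

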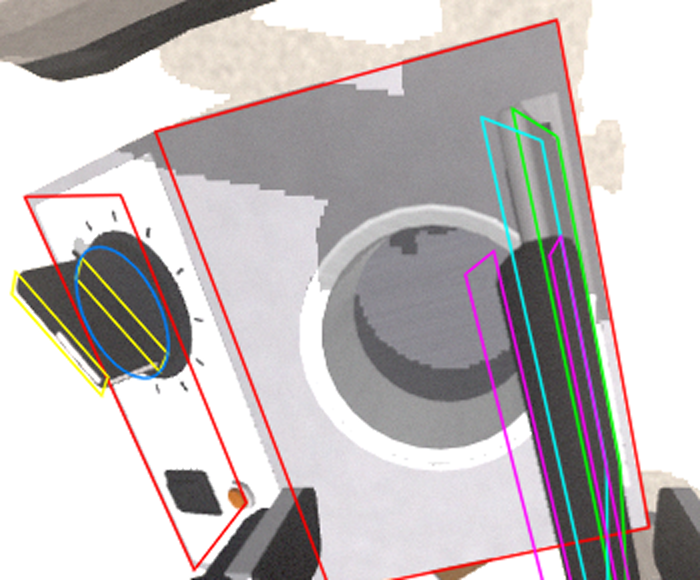

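```bash
cat > plan.py <<'E'
from h import *
p=np.load('p.npy')
def W(X): return pot2w(p,X).round(1)
print('p',p.round(3))
for w in (24,27,38): print('axis w',w,W(dialpt(p[3],0,0,w)))
print('pointer ends',W(dialpt(p[3],30,0,38)),W(dialpt(p[3],-30,0,38)))
print('panel mid',W([-90,0,105]),'deckcorner',W([-40,110,130]))
def baryaw(q): 
    d=(pot2w(p,dialpt(q,30,0,38))-pot2w(p,dialpt(q,-30,0,38)))[0]; return np.degrees(np.arctan2(d[1],d[0]))
for q in (p[3],2.5,1.5,.7,0): print('q',round(q,2),'bar yaw',baryaw(q).round(1))
for a in (p[4],1.2,.8,.4,0): print('lid',a,'r110 outer',W(lidpt(a,110,0,6)),'grip',W(lidpt(a,131.5,0,3)))
E
python3 plan.py
python3 - <<'E'
from fit0 import *
K['side'].append(((-140,-110,0),(321.5,316.5)));K['scene']+= [((120,-110,0),(258.75,242.5)),((120,110,0),(353,264))]
import fit0
o=fit0.pot2w
def p2(p,X):
    r=o(p,X); r[:,2]+=p[5]; return r
fit0.pot2w=p2
r=least_squares(res,[560,5,.24,3.3,1.4,0],loss='soft_l1'); print(r.cost,r.x.round(3))
for n in D: # triangulate dial disc via silhouettes? network rect centres
    pass
E
```

```text
p [5.60937e+02 5.00700e+00 2.38000e-01 3.32500e+00 1.38400e+00]
axis w 24 [[452.4  25.  126.5]]
axis w 27 [[451.1  24.7 129.1]]
axis w 38 [[446.3  23.5 139. ]]
pointer ends [[466.9   3.  146.6]] [[425.7  43.9 131.4]]
panel mid [[473.5 -16.2 105. ]] deckcorner [[496.1 102.5 130. ]]
q 3.32 bar yaw -44.8
q 2.5 bar yaw 4.4
q 1.5 bar yaw 65.8
q 0.7 bar yaw 108.0
q 0 bar yaw 145.4
lid 1.3837588258701352 r110 outer [[648.8  26.3 245.2]] grip [[642.1  24.7 265.8]]
lid 1.2 r110 outer [[629.7  21.7 240.7]] grip [[619.4  19.2 259.7]]
lid 0.8 r110 outer [[592.7  12.7 219.1]] grip [[576.    8.7 232.4]]
lid 0.4 r110 outer [[566.8   6.4 184.4]] grip [[546.4   1.5 190. ]]
lid 0 r110 outer [[556.1   3.8 142. ]] grip [[535.2  -1.2 139. ]]
25.528039414190626 [ 5.60643e+02  5.16300e+00  2.37000e-01  3.33500e+00  1.38800e+00
 -3.84000e-01]
```

Request:
move_arm --deltas '[{"z": -30}, {"z": -30}, {"z": -30}, {"x": -29, "y": -4, "hand": 28}, {"x": -29, "y": -4}, {"x": -29, "y": -4}, {"x": -29, "y": -4}, {"x": -29, "y": -4}, {"x": -29, "y": -4}, {"x": 0}]' --squeeze 20

```text
$.deltas[0]: bad value
```

```bash
cat > look.py <<'E'
import sys
from h import *
p=np.load('p.npy')
o=bot.get_obs(); print({k:np.round(o[k],3) for k in ('time','q','tcp_pos','eef_rot','force','moment','width')})
def draw(n,tag,q=None,a=None,dot=()):
    d=get_image(n); pickle.dump(d,open(tag+'.pkl','wb'))
    im=cv2.cvtColor(d['img'],cv2.COLOR_RGB2BGR); cv2.imwrite(f'pics/{tag}.png',im)
    im=cv2.convertScaleAbs(im,alpha=1.4)
    P=p.copy()
    if q is not None:P[3]=q
    if a is not None:P[4]=a
    def pl(pts,col):
        u=proj(d,pot2w(P,np.array(pts)))
        cv2.polylines(im,[np.round(u*8).astype(int)],True,col,1,cv2.LINE_AA,3)
    pl([(-40,-110,130),(-40,110,130),(120,110,130),(120,-110,130)],(0,0,255))
    pl([panelpt(*x) for x in [(56,-103,0),(56,103,0),(-56,103,0),(-56,-103,0)]],(0,0,255))
    pl([lidpt(P[4],*x) for x in [(0,-70,6),(0,70,6),(120,70,6),(120,-70,6)]],(0,255,0))
    for w in (10,38): pl([dialpt(P[3],*x) for x in [(30,7,w),(30,-7,w),(-30,-7,w),(-30,7,w)]],(0,255,255))
    t=np.linspace(0,6.28,40); pl([dialpt(0,31*np.cos(b),31*np.sin(b),10) for b in t],(255,128,0))
    cv2.imwrite(f'pics/{tag}_o.png',im); return d
if __name__=='__main__':
    for a in sys.argv[1:]:
        n,t=a.split(':'); draw(n,t)
E
python3 look.py wrist:w1
```

```text
{'time': np.float64(0.75), 'q': array([-0.126,  0.22 ,  1.527,  0.   ,  1.395, -0.126]), 'tcp_pos': array([ 6.24988e+02, -1.10000e-02,  2.31330e+02]), 'eef_rot': array([ 1., -0.,  0., -0.]), 'force': array([-0.484, -0.76 ,  0.205]), 'moment': array([-0.021, -0.01 ,  0.017]), 'width': np.float64(85.088)}
```

View pics/w1_o.png

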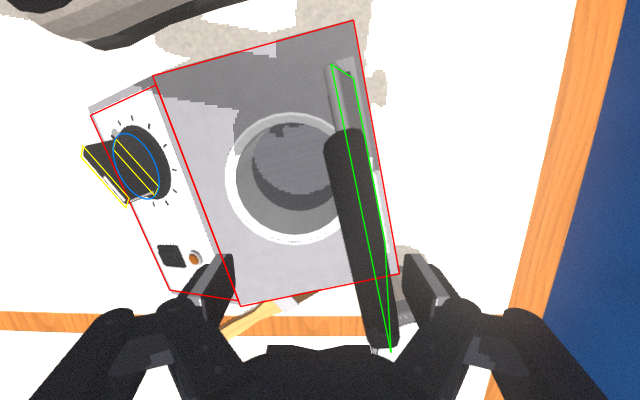

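The fit overlays match the pot in the wrist view. The move call was refused, so I'll write every key in each row.

Request:
move_arm --deltas '[{"x": 0, "y": 0, "z": -30, "roll": 0, "hand": 100}, {"x": 0, "y": 0, "z": -30, "roll": 0, "hand": 100}, {"x": 0, "y": 0, "z": -30, "roll": 0, "hand": 100}, {"x": -29, "y": -4, "z": 0, "roll": 0, "hand": 28}, {"x": -29, "y": -4, "z": 0, "roll": 0, "hand": 28}, {"x": -29, "y": -4, "z": 0, "roll": 0, "hand": 28}, {"x": -29, "y": -4, "z": 0, "roll": 0, "hand": 28}, {"x": -29, "y": -4, "z": 0, "roll": 0, "hand": 28}, {"x": -29, "y": -4, "z": 0, "roll": 0, "hand": 28}, {"x": 0, "y": 0, "z": 0, "roll": 0, "hand": 28}]' --squeeze 20

```text
time: 1.63
tcp_pos: [447.4, 24.8, 321.5]
eef_rot: [1.0, 0.0, -0.0, -0.0]
force: [1.7, 0.7, 0.8]
width: 24.1
```

```bash
python3 look.py wrist:w2
```

```text
{'time': np.float64(1.633), 'q': array([-0.121, -0.261,  1.834,  0.   ,  1.57 , -0.122]), 'tcp_pos': array([447.372,  24.849, 321.467]), 'eef_rot': array([ 1.,  0., -0., -0.]), 'force': array([1.728, 0.664, 0.766]), 'moment': array([ 0.036, -0.096,  0.001]), 'width': np.float64(24.139)}
```

View pics/w2_o.png

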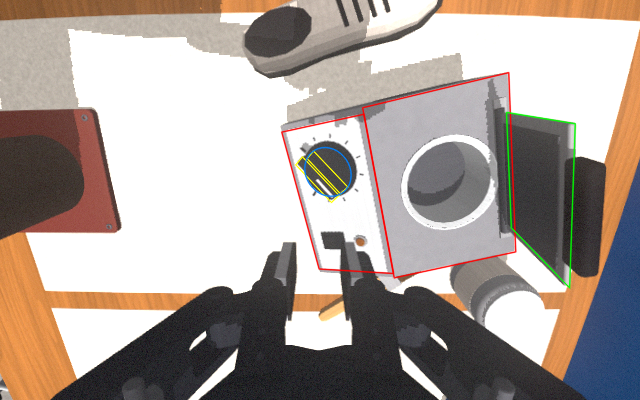

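Run:
```python
import cv2
a=cv2.imread('pics/w2_o.png')[100:290,270:400]; b=cv2.imread('pics/w2.png')[100:290,270:400]
cv2.imwrite('pics/w2z.png',cv2.resize(cv2.hconcat([a,cv2.convertScaleAbs(b,alpha=1.3)]),None,fx=3,fy=3,interpolation=cv2.INTER_CUBIC))
```

```text
(no output)
```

View pics/w2z.png

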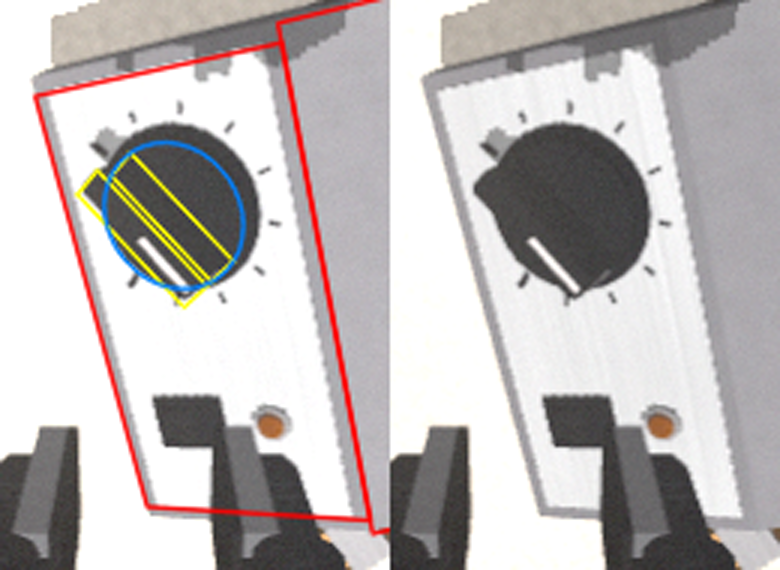

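Request:
move_arm --deltas '[{"x": 0, "y": 0, "z": 6, "roll": 7, "hand": 28}, {"x": 0, "y": 0, "z": 6, "roll": 7, "hand": 28}, {"x": 0, "y": 0, "z": 6, "roll": 7, "hand": 28}, {"x": 0, "y": 0, "z": 6, "roll": 7, "hand": 28}, {"x": 0, "y": 0, "z": 6, "roll": 7, "hand": 28}, {"x": 0, "y": 0, "z": 6, "roll": 7, "hand": 28}, {"x": 0, "y": 0, "z": 6, "roll": 7, "hand": 28}, {"x": 0, "y": 0, "z": 6, "roll": 7, "hand": 28}, {"x": 0, "y": 0, "z": 6, "roll": 7, "hand": 28}, {"x": 0, "y": 0, "z": 6, "roll": 7, "hand": 28}]'

```text
time: 2.52
tcp_pos: [452.1, 23.8, 261.1]
eef_rot: [0.817, -0.576, 0.0, -0.0]
force: [0.1, -0.1, 0.5]
width: 24.2
```

Request:
move_arm --deltas '[{"x": 0, "y": 0, "z": 6, "roll": 7, "hand": 28}, {"x": 0, "y": 0, "z": 6, "roll": 7, "hand": 28}, {"x": 0, "y": 0, "z": 6, "roll": 7, "hand": 28}, {"x": 0, "y": 0, "z": 6, "roll": 7, "hand": 28}, {"x": 0, "y": 0, "z": 6, "roll": 7, "hand": 28}, {"x": 0, "y": 0, "z": 6, "roll": 7, "hand": 28}, {"x": 0, "y": 0, "z": 6, "roll": 7, "hand": 28}, {"x": 0, "y": 0, "z": 6, "roll": 7, "hand": 28}, {"x": 0, "y": 0, "z": 6, "roll": 7, "hand": 28}, {"x": 0, "y": 0, "z": 0, "roll": 2, "hand": 28}]'

```text
time: 3.35
tcp_pos: [451.3, 23.8, 206.0]
eef_rot: [-0.38, 0.925, 0.0, -0.001]
force: [0.2, -0.5, -0.2]
width: 24.0
```

```bash
python3 look.py wrist:w3 side:s3; python3 -c "
import cv2
a=cv2.imread('pics/s3_o.png')[110:310,200:420]
cv2.imwrite('pics/s3z.png',cv2.resize(a,None,fx=3,fy=3,interpolation=cv2.INTER_CUBIC))"
```

```text
{'time': np.float64(3.35), 'q': array([-0.122, -0.185,  1.986,  0.   ,  1.343,  2.241]), 'tcp_pos': array([451.35 ,  23.828, 205.972]), 'eef_rot': array([-0.38 ,  0.925,  0.   , -0.001]), 'force': array([ 0.215, -0.492, -0.153]), 'moment': array([ 0.016,  0.033, -0.026]), 'width': np.float64(23.985)}
```

View pics/w3_o.png

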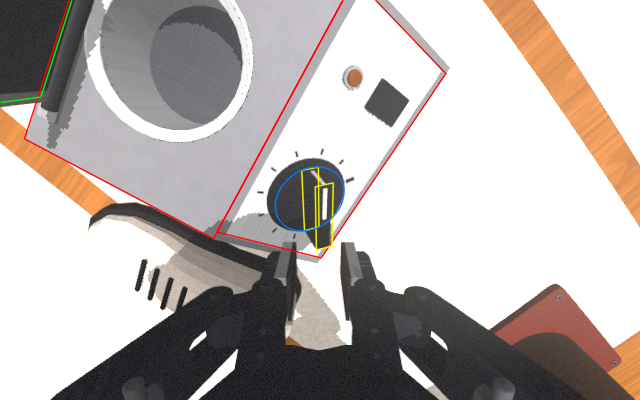

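View pics/s3z.png

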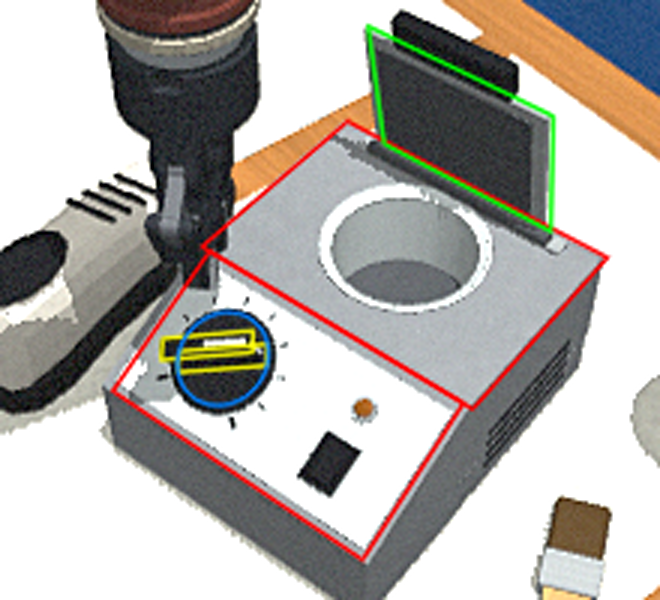

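Request:
move_arm --deltas '[{"x": 0, "y": 1, "z": 15, "roll": 0, "hand": 28}, {"x": 0, "y": 1, "z": 15, "roll": 0, "hand": 28}, {"x": 0, "y": 0, "z": 15, "roll": 0, "hand": 28}, {"x": 0, "y": 0, "z": 12, "roll": 0, "hand": 28}, {"x": 0, "y": 0, "z": 6, "roll": 0, "hand": 28}, {"x": 0, "y": 0, "z": 4, "roll": 0, "hand": 28}, {"x": 0, "y": 0, "z": 3, "roll": 0, "hand": 28}, {"x": 0, "y": 0, "z": 2, "roll": 0, "hand": 28}, {"x": 0, "y": 0, "z": 0, "roll": 0, "hand": 28}, {"x": 0, "y": 0, "z": 0, "roll": 0, "hand": 28}]'

```text
time: 4.28
tcp_pos: [450.0, 25.4, 135.8]
eef_rot: [-0.383, 0.924, -0.0, 0.0]
force: [-0.3, -0.8, -1.0]
width: 24.0
```

```bash
python3 look.py wrist:w4 side:s4; python3 -c "
import cv2
a=cv2.imread('pics/s4.png')[150:270,200:330]
cv2.imwrite('pics/s4z.png',cv2.resize(cv2.convertScaleAbs(a,alpha=1.4),None,fx=5,fy=5,interpolation=cv2.INTER_CUBIC))"
```

```text
{'time': np.float64(4.283), 'q': array([-0.119, -0.113,  2.061,  0.   ,  1.193,  2.237]), 'tcp_pos': array([450.018,  25.356, 135.827]), 'eef_rot': array([-0.383,  0.924, -0.   ,  0.   ]), 'force': array([-0.31 , -0.766, -1.032]), 'moment': array([ 0.   , -0.014,  0.015]), 'width': np.float64(23.984)}
```

View pics/w4_o.png

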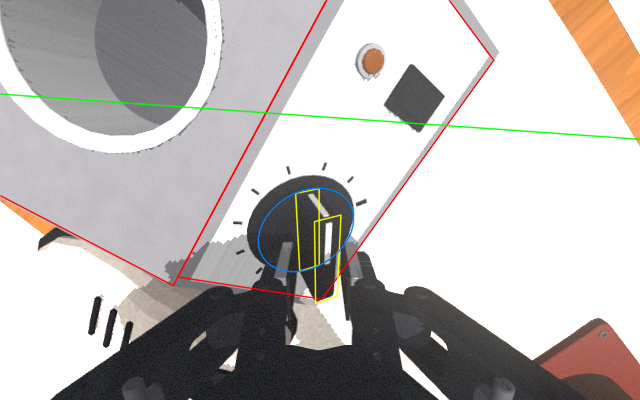

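View pics/s4z.png

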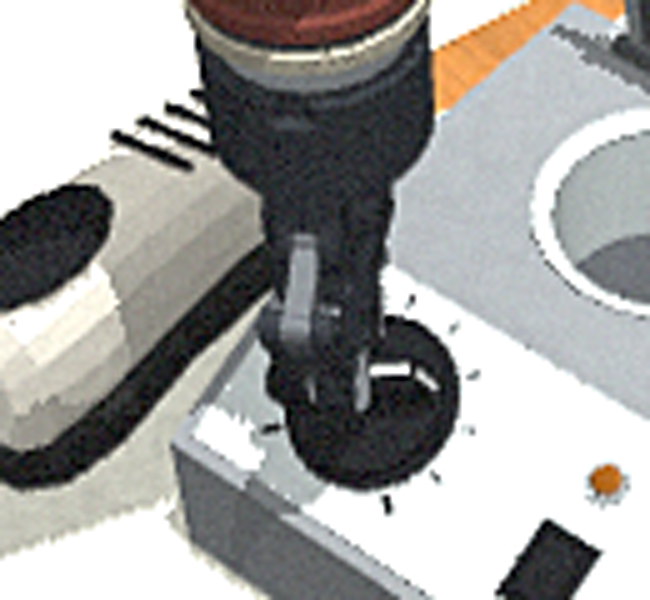

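Request:
move_arm --deltas '[{"x": 1.5, "y": 0, "z": 0, "roll": 0, "hand": 28}, {"x": 1, "y": 0, "z": 2, "roll": 0, "hand": 28}, {"x": 0, "y": 0, "z": 2, "roll": 0, "hand": 28}, {"x": 0, "y": 0, "z": 2, "roll": 0, "hand": 28}, {"x": 0, "y": 0, "z": 2, "roll": 0, "hand": 28}, {"x": 0, "y": 0, "z": 0, "roll": 0, "hand": 28}, {"x": 0, "y": 0, "z": 0, "roll": 0, "hand": 28}, {"x": 0, "y": 0, "z": 0, "roll": 0, "hand": 28}, {"x": 0, "y": 0, "z": 0, "roll": -2, "hand": 28}, {"x": 0, "y": 0, "z": 0, "roll": -3, "hand": 28}]'

```text
time: 5.22
tcp_pos: [447.9, 23.7, 127.4]
eef_rot: [-0.423, 0.906, -0.0, 0.0]
force: [0.7, 0.1, 0.5]
width: 23.7
```

```bash
python3 look.py wrist:w5
```

```text
{'time': np.float64(5.217), 'q': array([-0.123, -0.107,  2.072,  0.   ,  1.176,  2.144]), 'tcp_pos': array([447.92 ,  23.658, 127.398]), 'eef_rot': array([-0.423,  0.906, -0.   ,  0.   ]), 'force': array([0.698, 0.082, 0.451]), 'moment': array([-0.036,  0.025,  0.061]), 'width': np.float64(23.672)}
```

View pics/w5.png

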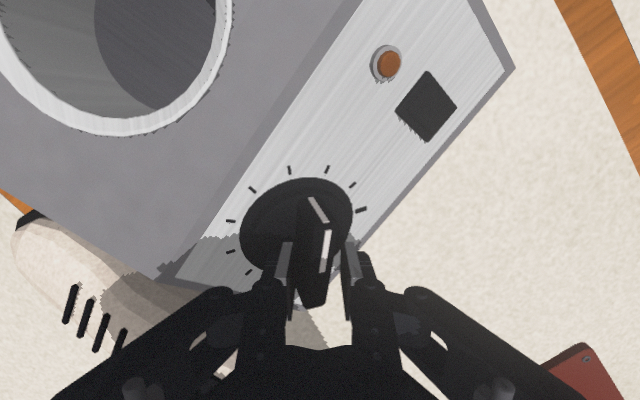

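The bar at (315,250) sits between the fingers with no contact force. I'll turn it anticlockwise.

Request:
move_arm --deltas '[{"x": 0, "y": 0, "z": 0, "roll": -4, "hand": 28}, {"x": 0, "y": 0, "z": 0, "roll": -4, "hand": 28}, {"x": 0, "y": 0, "z": 0, "roll": -4, "hand": 28}, {"x": 0, "y": 0, "z": 0, "roll": -4, "hand": 28}, {"x": 0, "y": 0, "z": 0, "roll": -4, "hand": 28}, {"x": 0, "y": 0, "z": 0, "roll": -4, "hand": 28}, {"x": 0, "y": 0, "z": 0, "roll": -4, "hand": 28}, {"x": 0, "y": 0, "z": 0, "roll": -4, "hand": 28}, {"x": 0, "y": 0, "z": 0, "roll": -4, "hand": 28}, {"x": 0, "y": 0, "z": 0, "roll": -4, "hand": 28}]'

```text
time: 6.1
tcp_pos: [448.2, 23.8, 127.6]
eef_rot: [0.708, -0.706, 0.0, -0.0]
force: [0.1, 1.0, 0.1]
width: 23.9
```

```bash
python3 look.py wrist:w6
```

```text
{'time': np.float64(6.1), 'q': array([-1.230e-01, -1.070e-01,  2.072e+00,  1.000e-03,  1.176e+00,
        1.445e+00]), 'tcp_pos': array([448.167,  23.828, 127.593]), 'eef_rot': array([ 0.708, -0.706,  0.   , -0.   ]), 'force': array([0.13 , 1.008, 0.073]), 'moment': array([ 0.139, -0.168, -0.073]), 'width': np.float64(23.877)}
```

View pics/w6.png

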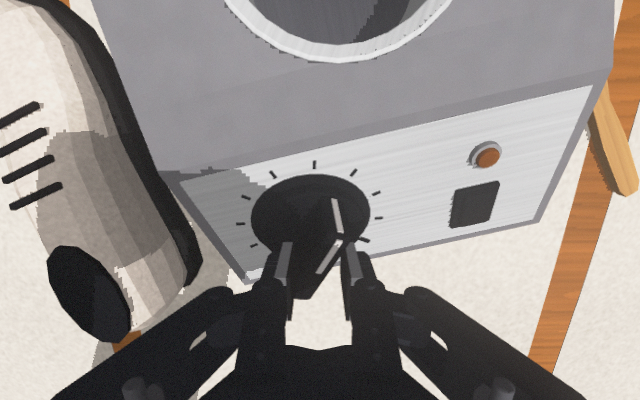

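The pointer now turns with the jaws, lagging by about 25° of slack. I'll carry on.

Request:
move_arm --deltas '[{"x": 0, "y": 0, "z": 0, "roll": -5, "hand": 28}, {"x": 0, "y": 0, "z": 0, "roll": -5, "hand": 28}, {"x": 0, "y": 0, "z": 0, "roll": -5, "hand": 28}, {"x": 0, "y": 0, "z": 0, "roll": -5, "hand": 28}, {"x": 0, "y": 0, "z": 0, "roll": -5, "hand": 28}, {"x": 0, "y": 0, "z": 0, "roll": -5, "hand": 28}, {"x": 0, "y": 0, "z": 0, "roll": -5, "hand": 28}, {"x": 0, "y": 0, "z": 0, "roll": -5, "hand": 28}, {"x": 0, "y": 0, "z": 0, "roll": -5, "hand": 28}, {"x": 0, "y": 0, "z": 0, "roll": -5, "hand": 28}]'

```text
time: 6.98
tcp_pos: [447.7, 24.4, 127.0]
eef_rot: [0.94, -0.341, -0.0, -0.001]
force: [-0.3, 2.7, -0.7]
width: 23.9
```

```bash
python3 look.py wrist:w7
```

```text
{'time': np.float64(6.983), 'q': array([-1.230e-01, -1.070e-01,  2.073e+00,  2.000e-03,  1.176e+00,
        5.730e-01]), 'tcp_pos': array([447.668,  24.442, 127.045]), 'eef_rot': array([ 0.94 , -0.341, -0.   , -0.001]), 'force': array([-0.348,  2.67 , -0.695]), 'moment': array([ 0.532, -0.104, -0.099]), 'width': np.float64(23.906)}
```

View pics/w7.png

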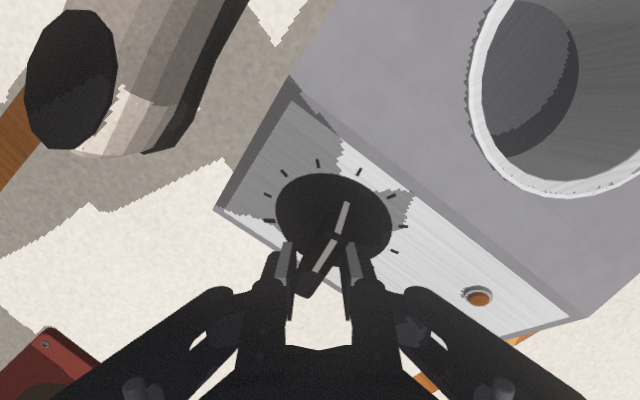

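Request:
move_arm --deltas '[{"x": 0, "y": 0, "z": 0, "roll": -5, "hand": 28}, {"x": 0, "y": 0, "z": 0, "roll": -5, "hand": 28}, {"x": 0, "y": 0, "z": 0, "roll": -5, "hand": 28}, {"x": 0, "y": 0, "z": 0, "roll": -5, "hand": 28}, {"x": 0, "y": 0, "z": 0, "roll": -5, "hand": 28}, {"x": 0, "y": 0, "z": 0, "roll": -5, "hand": 28}, {"x": 0, "y": 0, "z": 0, "roll": -5, "hand": 28}, {"x": 0, "y": 0, "z": 0, "roll": -5, "hand": 28}, {"x": 0, "y": 0, "z": 0, "roll": -5, "hand": 28}, {"x": 0, "y": 0, "z": 0, "roll": -5, "hand": 28}]'

```text
time: 7.87
tcp_pos: [448.2, 23.6, 127.7]
eef_rot: [0.996, 0.087, 0.0, 0.0]
force: [0.2, -0.1, 1.2]
width: 23.7
```

```bash
python3 look.py wrist:w8
```

```text
{'time': np.float64(7.867), 'q': array([-0.123, -0.107,  2.072, -0.   ,  1.176, -0.298]), 'tcp_pos': array([448.179,  23.557, 127.688]), 'eef_rot': array([0.996, 0.087, 0.   , 0.   ]), 'force': array([ 0.169, -0.076,  1.166]), 'moment': array([-0.011,  0.002, -0.102]), 'width': np.float64(23.657)}
```

View pics/w8.png

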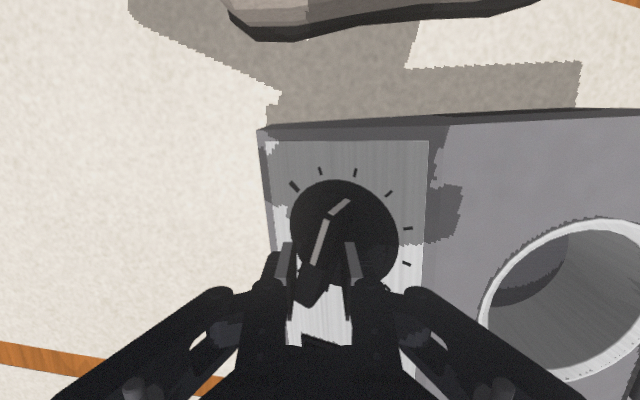

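Request:
move_arm --deltas '[{"x": 0, "y": 0, "z": 0, "roll": -5, "hand": 28}, {"x": 0, "y": 0, "z": 0, "roll": -5, "hand": 28}, {"x": 0, "y": 0, "z": 0, "roll": -5, "hand": 28}, {"x": 0, "y": 0, "z": 0, "roll": -5, "hand": 28}, {"x": 0, "y": 0, "z": 0, "roll": -5, "hand": 28}, {"x": 0, "y": 0, "z": 0, "roll": -5, "hand": 28}, {"x": 0, "y": 0, "z": 0, "roll": -5, "hand": 28}, {"x": 0, "y": 0, "z": 0, "roll": -5, "hand": 28}, {"x": 0, "y": 0, "z": 0, "roll": -5, "hand": 28}, {"x": 0, "y": 0, "z": 0, "roll": -5, "hand": 28}]'

```text
time: 8.75
tcp_pos: [448.4, 23.5, 127.8]
eef_rot: [0.866, 0.499, 0.0, 0.0]
force: [1.0, -0.5, 1.3]
width: 24.0
```

```bash
python3 look.py wrist:w9
```

```text
{'time': np.float64(8.75), 'q': array([-0.124, -0.107,  2.072, -0.   ,  1.176, -1.169]), 'tcp_pos': array([448.378,  23.49 , 127.811]), 'eef_rot': array([0.866, 0.499, 0.   , 0.   ]), 'force': array([ 0.982, -0.518,  1.281]), 'moment': array([ 0.044, -0.068, -0.119]), 'width': np.float64(24.016)}
```

View pics/w9.png

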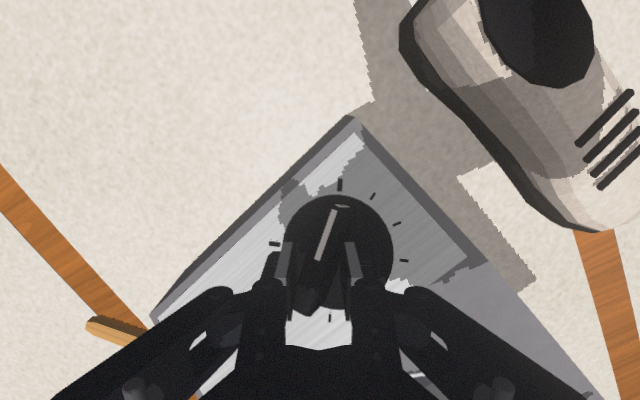

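Request:
move_arm --deltas '[{"x": 0, "y": 0, "z": 0, "roll": -4, "hand": 28}, {"x": 0, "y": 0, "z": 0, "roll": -4, "hand": 28}, {"x": 0, "y": 0, "z": 0, "roll": -4, "hand": 28}, {"x": 0, "y": 0, "z": 0, "roll": -3, "hand": 28}, {"x": 0, "y": 0, "z": 0, "roll": -2, "hand": 28}, {"x": 0, "y": 0, "z": 0, "roll": -2, "hand": 28}, {"x": 0, "y": 0, "z": 0, "roll": -1, "hand": 28}, {"x": 0, "y": 0, "z": 0, "roll": -1, "hand": 28}, {"x": 0, "y": 0, "z": 0, "roll": -1, "hand": 28}, {"x": 0, "y": 0, "z": 0, "roll": 0, "hand": 28}]'

```text
time: 9.63
tcp_pos: [448.3, 23.7, 127.8]
eef_rot: [0.755, 0.655, 0.0, 0.0]
force: [0.3, 1.3, 5.0]
width: 24.0
```

```bash
python3 look.py wrist:w10
```

```text
{'time': np.float64(9.633), 'q': array([-0.124, -0.107,  2.072,  0.   ,  1.176, -1.553]), 'tcp_pos': array([448.259,  23.661, 127.777]), 'eef_rot': array([0.755, 0.655, 0.   , 0.   ]), 'force': array([0.258, 1.314, 4.983]), 'moment': array([ 0.252, -0.245, -0.643]), 'width': np.float64(24.032)}
```

View pics/w10.png

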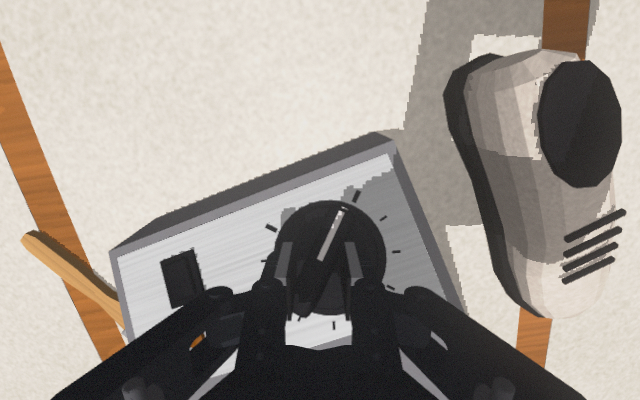

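The wrist moment rose to 0.64 N m, and the pointer lies on the heavier off mark at (358,195), so the dial is at its stop. I'll ease back, then lift.

Request:
move_arm --deltas '[{"x": 0, "y": 0, "z": 0, "roll": 4, "hand": 28}, {"x": 0, "y": 0, "z": 0, "roll": 5, "hand": 28}, {"x": 0, "y": 0, "z": 0, "roll": 5, "hand": 28}, {"x": 0, "y": 0, "z": 0, "roll": 5, "hand": 28}, {"x": 0, "y": 0, "z": 0, "roll": 3, "hand": 28}, {"x": 0, "y": 0, "z": -5, "roll": 0, "hand": 28}, {"x": 0, "y": 0, "z": -10, "roll": 0, "hand": 28}, {"x": 0, "y": 0, "z": -15, "roll": 0, "hand": 28}, {"x": 0, "y": 0, "z": -30, "roll": 0, "hand": 28}, {"x": 0, "y": 0, "z": -30, "roll": 0, "hand": 28}]'

```text
time: 10.52
tcp_pos: [446.7, 23.7, 218.0]
eef_rot: [0.866, 0.501, -0.001, -0.001]
force: [0.6, -0.8, -0.2]
width: 24.0
```

```bash
cat > l2.py <<'E'
from look import *
for n,t in (('wrist','w11'),('side','s11')): draw(n,t,q=0.0)
a=cv2.imread('pics/s11_o.png')[150:290,200:340]
b=cv2.imread('pics/w11_o.png')
cv2.imwrite('pics/s11z.png',cv2.resize(a,None,fx=4,fy=4,interpolation=cv2.INTER_CUBIC))
E
python3 l2.py
```

```text
{'time': np.float64(10.517), 'q': array([-0.123, -0.207,  1.981, -0.   ,  1.37 , -1.172]), 'tcp_pos': array([446.683,  23.662, 217.975]), 'eef_rot': array([ 0.866,  0.501, -0.001, -0.001]), 'force': array([ 0.588, -0.769, -0.207]), 'moment': array([ 0.001, -0.018,  0.024]), 'width': np.float64(23.966)}
```

View pics/s11z.png

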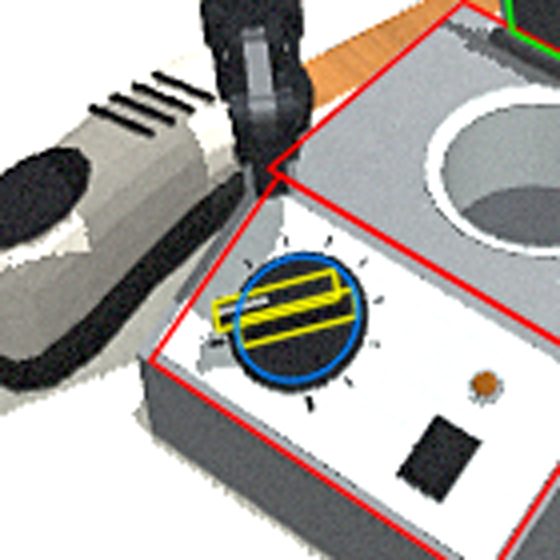

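View pics/w11_o.png

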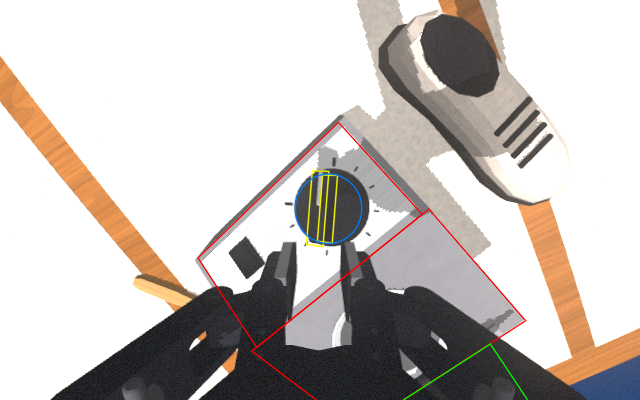

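The dial overlay at q=0 matches both views. Next is the lid: I'll close the fingers, lift, square the tool to the pot and go over and behind the lid.

Request:
move_arm --deltas '[{"x": 0, "y": 0, "z": -16, "roll": 6.6, "hand": 0}, {"x": 0, "y": 0, "z": -16, "roll": 6.6, "hand": 0}, {"x": 0, "y": 0, "z": -16, "roll": 6.6, "hand": 0}, {"x": 0, "y": 0, "z": -16, "roll": 6.6, "hand": 0}, {"x": 0, "y": 0, "z": -16, "roll": 6.6, "hand": 0}, {"x": 0, "y": 0, "z": -16, "roll": 6.6, "hand": 0}, {"x": 0, "y": 0, "z": -16, "roll": 6.6, "hand": 0}, {"x": 30, "y": 5, "z": 0, "roll": 0, "hand": 0}, {"x": 30, "y": 5, "z": 0, "roll": 0, "hand": 0}, {"x": 0, "y": 0, "z": 0, "roll": 0, "hand": 0}]'

```text
time: 11.45
tcp_pos: [511.4, 28.2, 328.1]
eef_rot: [0.993, 0.121, -0.0, -0.0]
force: [0.3, -0.3, -0.5]
width: 0.2
```

```bash
cat > where.py <<'E'
from h import *
p=np.load('p.npy'); o=bot.get_obs(); c,s=np.cos(p[2]),np.sin(p[2])
d=o['tcp_pos'][:2]-p[:2]; e=R.from_quat(o['eef_rot']).as_matrix()
print('t',round(float(o['time']),2),'pot xy',(c*d[0]+s*d[1]).round(1),(-s*d[0]+c*d[1]).round(1),'z',o['tcp_pos'][2].round(1),'yaw rel',np.degrees(np.arctan2(e[1,0],e[0,0])-p[2]).round(1),'F',np.round(o['force'],1),'w',o['width'].round(1))
E
python3 where.py
```

```text
Traceback (most recent call last):
  File "where.py", line 4, in <module>
    print('t',round(float(o['time']),2),'pot xy',(c*d[0]+s*d[1]).round(1),(-s*d[0]+c*d[1]).round(1),'z',o['tcp_pos'][2].round(1),'yaw rel',np.degrees(np.arctan2(e[1,0],e[0,0])-p[2]).round(1),'F',np.round(o['force'],1),'w',o['width'].round(1))
                                                                                                                                                                                                                              ^^^^^^^^^^^^^^^^
AttributeError: 'float' object has no attribute 'round'
```

Request:
move_arm --deltas '[{"x": 37, "y": 7, "z": 0, "roll": 0, "hand": 0}, {"x": 37, "y": 7, "z": 0, "roll": 0, "hand": 0}, {"x": 37, "y": 7, "z": 0, "roll": 0, "hand": 0}, {"x": 37, "y": 7, "z": 0, "roll": 0, "hand": 0}, {"x": 37, "y": 7, "z": 0, "roll": 0, "hand": 0}, {"x": 0, "y": 0, "z": 0, "roll": 0, "hand": 0}, {"x": 0, "y": 0, "z": 25, "roll": 0, "hand": 0}, {"x": 0, "y": 0, "z": 30, "roll": 0, "hand": 0}, {"x": 0, "y": 0, "z": 30, "roll": 0, "hand": 0}, {"x": 0, "y": 0, "z": 0, "roll": 0, "hand": 0}]'

```text
time: 12.28
tcp_pos: [692.1, 38.5, 235.8]
eef_rot: [0.993, 0.121, -0.007, -0.001]
force: [-1.3, 0.2, -1.3]
width: 0.3
```

```bash
sed -i "s/o\['width'\].round(1)/round(float(o['width']),1)/; s/np.arctan2(e\[1,0\],e\[0,0\])-p\[2\]).round(1)/np.arctan2(e[1,0],e[0,0])-p[2])/" where.py; python3 where.py; python3 look.py scene:c12 side:s12; python3 -c "
import cv2
a=cv2.imread('pics/c12_o.png')[90:270,210:400];b=cv2.imread('pics/s12_o.png')[70:250,260:450]
cv2.imwrite('pics/cs12z.png',cv2.resize(cv2.hconcat([a,b]),None,fx=2.1,fy=2.1,interpolation=cv2.INTER_CUBIC))"
```

```text
t 12.28 pot xy 135.4 1.6 z 235.8 yaw rel 0.21763241464067093 F [-1.3  0.2 -1.3] w 0.3
{'time': np.float64(12.283), 'q': array([-0.058,  0.391,  1.309, -0.   ,  1.456, -0.3  ]), 'tcp_pos': array([692.096,  38.505, 235.806]), 'eef_rot': array([ 0.993,  0.121, -0.007, -0.001]), 'force': array([-1.279,  0.18 , -1.28 ]), 'moment': array([ 0.011,  0.084, -0.015]), 'width': np.float64(0.256)}
```

View pics/cs12z.png

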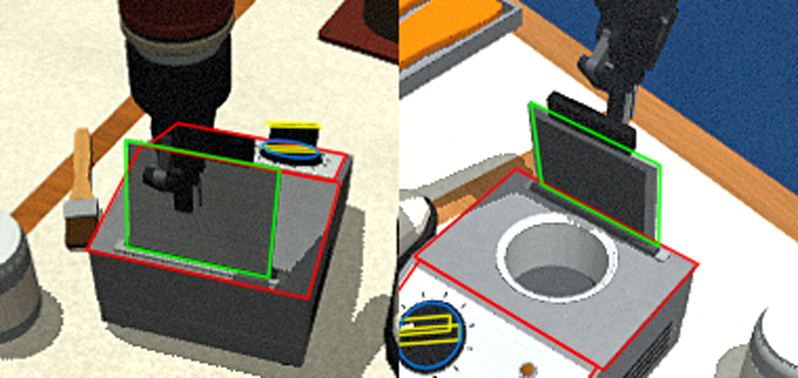

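```bash
python3 where.py
python3 - <<'E'
import numpy as np
a=np.linspace(1.4,0,21); r=105
x=105-r*np.cos(a)+6*np.sin(a); z=136+r*np.sin(a)+6*np.cos(a)
for i in range(21): print(a[i].round(2),'tcp',(x[i]+12).round(1),z[i].round(1),'d', (np.diff(x)[i-1].round(1),-np.diff(z)[i-1].round(1)) if i else '')
E
```

```text
t 12.38 pot xy 138.2 0.8 z 243.2 yaw rel 0.19046592759402578 F [0.3 0.9 0.9] w -0.1
1.4 tcp 105.1 240.5 d 
1.33 tcp 97.8 239.4 d (np.float64(-7.3), np.float64(1.1))
1.26 tcp 90.6 237.8 d (np.float64(-7.2), np.float64(1.6))
1.19 tcp 83.5 235.7 d (np.float64(-7.1), np.float64(2.1))
1.12 tcp 76.7 233.1 d (np.float64(-6.9), np.float64(2.6))
1.05 tcp 70.0 230.1 d (np.float64(-6.7), np.float64(3.1))
0.98 tcp 63.5 226.5 d (np.float64(-6.5), np.float64(3.5))
0.91 tcp 57.3 222.6 d (np.float64(-6.2), np.float64(4.0))
0.84 tcp 51.4 218.2 d (np.float64(-5.9), np.float64(4.4))
0.77 tcp 45.8 213.4 d (np.float64(-5.6), np.float64(4.8))
0.7 tcp 40.6 208.2 d (np.float64(-5.2), np.float64(5.2))
0.63 tcp 35.7 202.7 d (np.float64(-4.9), np.float64(5.5))
0.56 tcp 31.2 196.9 d (np.float64(-4.5), np.float64(5.9))
0.49 tcp 27.2 190.7 d (np.float64(-4.0), np.float64(6.1))
0.42 tcp 23.6 184.3 d (np.float64(-3.6), np.float64(6.4))
0.35 tcp 20.4 177.6 d (np.float64(-3.1), np.float64(6.7))
0.28 tcp 17.7 170.8 d (np.float64(-2.7), np.float64(6.9))
0.21 tcp 15.6 163.8 d (np.float64(-2.2), np.float64(7.0))
0.14 tcp 13.9 156.6 d (np.float64(-1.7), np.float64(7.2))
0.07 tcp 12.7 149.3 d (np.float64(-1.2), np.float64(7.3))
0.0 tcp 12.0 142.0 d (np.float64(-0.7), np.float64(7.3))
```

Request:
move_arm --deltas '[{"x": -8, "y": 0, "z": 1, "roll": 0, "hand": 0}, {"x": -8, "y": 0, "z": 1, "roll": 0, "hand": 0}, {"x": -8, "y": 0, "z": 1, "roll": 0, "hand": 0}, {"x": -9, "y": 0, "z": 0, "roll": 0, "hand": 0}, {"x": -7, "y": 0, "z": 1, "roll": 0, "hand": 0}, {"x": -7, "y": 0, "z": 1.5, "roll": 0, "hand": 0}, {"x": -7, "y": 0, "z": 2, "roll": 0, "hand": 0}, {"x": -7, "y": 0, "z": 2.5, "roll": 0, "hand": 0}, {"x": -7, "y": 0, "z": 3, "roll": 0, "hand": 0}, {"x": 0, "y": 0, "z": 0, "roll": 0, "hand": 0}]'

```text
time: 13.22
tcp_pos: [628.6, 21.8, 230.2]
eef_rot: [0.993, 0.12, -0.001, -0.0]
force: [-0.4, 0.1, -0.9]
width: -0.1
```

```bash
python3 where.py; python3 look.py scene:c13 side:s13; python3 -c "
import cv2
a=cv2.imread('pics/c13_o.png')[90:270,210:400];b=cv2.imread('pics/s13_o.png')[70:250,260:450]
cv2.imwrite('pics/cs13z.png',cv2.resize(cv2.hconcat([a,b]),None,fx=2.1,fy=2.1,interpolation=cv2.INTER_CUBIC))"
```

```text
t 13.22 pot xy 69.8 0.4 z 230.2 yaw rel 0.14256135239671552 F [-0.4  0.1 -0.9] w -0.1
{'time': np.float64(13.217), 'q': array([-0.09 ,  0.233,  1.514, -0.   ,  1.397, -0.331]), 'tcp_pos': array([628.647,  21.831, 230.197]), 'eef_rot': array([ 0.993,  0.12 , -0.001, -0.   ]), 'force': array([-0.415,  0.134, -0.937]), 'moment': array([-0.022, -0.016,  0.005]), 'width': np.float64(-0.114)}
```

View pics/cs13z.png

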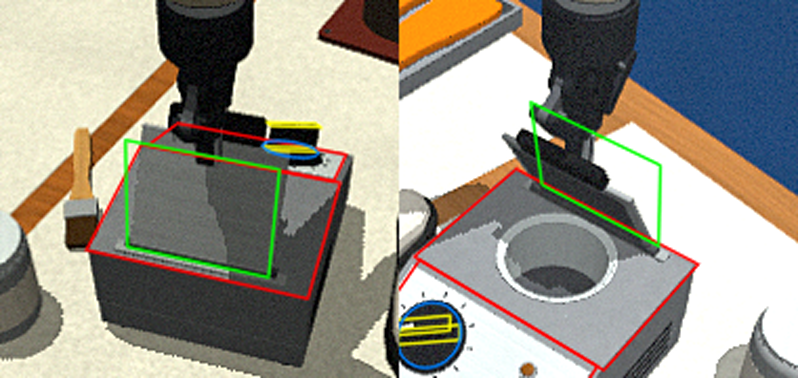

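The lid has swung to about 1 rad and the finger is on its outer face. I'll continue along the arc.

Request:
move_arm --deltas '[{"x": -6.5, "y": 0, "z": 3.5, "roll": 0, "hand": 0}, {"x": -6, "y": 0, "z": 4, "roll": 0, "hand": 0}, {"x": -6, "y": 0, "z": 4.5, "roll": 0, "hand": 0}, {"x": -5.5, "y": 0, "z": 5, "roll": 0, "hand": 0}, {"x": -5, "y": 0, "z": 5, "roll": 0, "hand": 0}, {"x": -5, "y": 0, "z": 5.5, "roll": 0, "hand": 0}, {"x": -4.5, "y": 0, "z": 6, "roll": 0, "hand": 0}, {"x": -4, "y": 0, "z": 6, "roll": 0, "hand": 0}, {"x": -3.5, "y": 0, "z": 6.5, "roll": 0, "hand": 0}, {"x": 0, "y": 0, "z": 0, "roll": 0, "hand": 0}]'

```text
time: 14.15
tcp_pos: [584.1, 11.1, 183.0]
eef_rot: [0.993, 0.12, -0.002, -0.0]
force: [-0.2, 1.2, -1.0]
width: -0.1
```

```bash
python3 where.py; python3 look.py scene:c14 side:s14; python3 -c "
import cv2
a=cv2.imread('pics/c14_o.png')[90:270,210:400];b=cv2.imread('pics/s14_o.png')[70:250,260:450]
cv2.imwrite('pics/cs14z.png',cv2.resize(cv2.hconcat([a,b]),None,fx=2.1,fy=2.1,interpolation=cv2.INTER_CUBIC))"
```

```text
t 14.15 pot xy 23.9 0.4 z 183.0 yaw rel 0.14507384990172142 F [-0.2  1.2 -1. ] w -0.1
{'time': np.float64(14.15), 'q': array([-0.116,  0.165,  1.683, -0.   ,  1.297, -0.357]), 'tcp_pos': array([584.063,  11.073, 183.035]), 'eef_rot': array([ 0.993,  0.12 , -0.002, -0.   ]), 'force': array([-0.245,  1.179, -1.021]), 'moment': array([ 0.034,  0.004, -0.052]), 'width': np.float64(-0.079)}
```

View pics/cs14z.png

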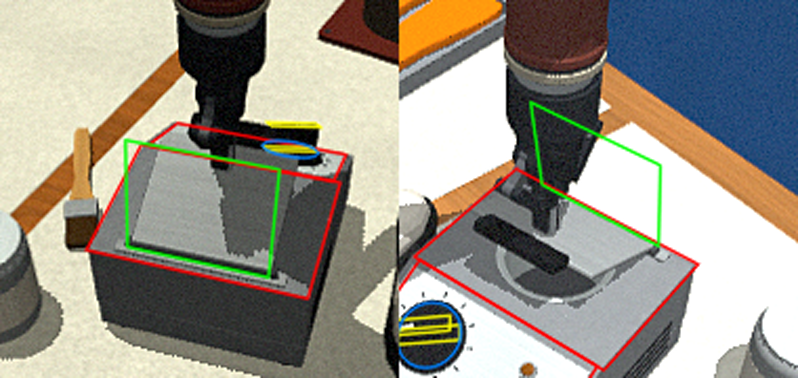

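Request:
move_arm --deltas '[{"x": -3, "y": 0, "z": 6.5, "roll": 0, "hand": 0}, {"x": -2.5, "y": 0, "z": 7, "roll": 0, "hand": 0}, {"x": -2, "y": 0, "z": 7, "roll": 0, "hand": 0}, {"x": -1.5, "y": 0, "z": 7, "roll": 0, "hand": 0}, {"x": -1, "y": 0, "z": 6, "roll": 0, "hand": 0}, {"x": 0, "y": 0, "z": 3, "roll": 0, "hand": 0}, {"x": 0, "y": 0, "z": 2, "roll": 0, "hand": 0}, {"x": 0, "y": 0, "z": 1.5, "roll": 0, "hand": 0}, {"x": 0, "y": 0, "z": 0, "roll": 0, "hand": 0}, {"x": 0, "y": 0, "z": 0, "roll": 0, "hand": 0}]'

```text
time: 15.08
tcp_pos: [576.3, 9.0, 145.3]
eef_rot: [0.993, 0.12, 0.0, -0.0]
force: [-0.4, 0.4, 0.3]
width: -0.1
```

```bash
python3 where.py
```

```text
t 15.08 pot xy 15.8 0.2 z 145.3 yaw rel 0.15750933365393438 F [-0.4  0.4  0.3] w -0.1
```

Now I'll press down slowly and watch the force.

Request:
move_arm --deltas '[{"x": 0, "y": 0, "z": 0.5, "roll": 0, "hand": 0}, {"x": 0, "y": 0, "z": 0.5, "roll": 0, "hand": 0}, {"x": 0, "y": 0, "z": 0.5, "roll": 0, "hand": 0}, {"x": 0, "y": 0, "z": 0.5, "roll": 0, "hand": 0}, {"x": 0, "y": 0, "z": 0.5, "roll": 0, "hand": 0}, {"x": 0, "y": 0, "z": 0.5, "roll": 0, "hand": 0}, {"x": 0, "y": 0, "z": 0.5, "roll": 0, "hand": 0}, {"x": 0, "y": 0, "z": 0.5, "roll": 0, "hand": 0}, {"x": 0, "y": 0, "z": 0, "roll": 0, "hand": 0}, {"x": 0, "y": 0, "z": 0, "roll": 0, "hand": 0}]'

```text
time: 15.92
tcp_pos: [576.2, 8.8, 142.0]
eef_rot: [0.993, 0.12, 0.0, 0.0]
force: [-1.6, 0.7, 6.0]
width: -0.1
```

```bash
python3 where.py
```

```text
t 15.92 pot xy 15.7 0.1 z 142.0 yaw rel 0.15514375316096143 F [-1.6  0.7  6. ] w -0.1
```

Request:
move_arm --deltas '[{"x": 0, "y": 0, "z": 0.4, "roll": 0, "hand": 0}, {"x": 0, "y": 0, "z": 0.4, "roll": 0, "hand": 0}, {"x": 0, "y": 0, "z": 0.4, "roll": 0, "hand": 0}, {"x": 0, "y": 0, "z": 0.4, "roll": 0, "hand": 0}, {"x": 0, "y": 0, "z": 0, "roll": 0, "hand": 0}, {"x": 0, "y": 0, "z": 0, "roll": 0, "hand": 0}, {"x": 0, "y": 0, "z": 0, "roll": 0, "hand": 0}, {"x": 0, "y": 0, "z": 0, "roll": 0, "hand": 0}, {"x": 0, "y": 0, "z": 0, "roll": 0, "hand": 0}, {"x": 0, "y": 0, "z": 0, "roll": 0, "hand": 0}]'

```text
time: 16.75
tcp_pos: [576.3, 8.8, 141.9]
eef_rot: [0.993, 0.12, 0.0, 0.0]
force: [-6.7, 0.4, 15.2]
width: -0.2
```

```bash
python3 where.py
```

```text
t 16.75 pot xy 15.8 0.1 z 141.9 yaw rel 0.1634870194558755 F [-6.7  0.4 15.2] w -0.2
```

The height stays at 141.9 mm, against 142 expected when shut, while the force rises to 15 N, so the lid is seated. I'll lift clear and check.

Request:
move_arm --deltas '[{"x": 0, "y": 0, "z": -3, "roll": 0, "hand": 0}, {"x": 0, "y": 0, "z": -10, "roll": 0, "hand": 0}, {"x": 0, "y": 0, "z": -25, "roll": 0, "hand": 0}, {"x": 0, "y": 0, "z": -30, "roll": 0, "hand": 0}, {"x": 0, "y": 0, "z": -30, "roll": 0, "hand": 0}, {"x": 0, "y": 0, "z": -30, "roll": 0, "hand": 0}, {"x": 0, "y": 0, "z": -30, "roll": 0, "hand": 0}, {"x": 0, "y": 0, "z": 0, "roll": 0, "hand": 0}, {"x": 0, "y": 0, "z": 0, "roll": 0, "hand": 0}, {"x": 0, "y": 0, "z": 0, "roll": 0, "hand": 0}]'

```text
time: 17.58
tcp_pos: [575.8, 8.8, 297.3]
eef_rot: [0.993, 0.12, -0.0, -0.0]
force: [-0.1, 0.4, -0.4]
width: 0.2
```

```bash
python3 where.py
cat > l3.py <<'E'
from look import *
for n,t in (('wrist','w15'),('side','s15'),('scene','c15')): draw(n,t,q=0.0,a=0.0)
a=cv2.imread('pics/s15_o.png')[120:320,220:420]; c=cv2.imread('pics/c15_o.png')[100:300,180:380]
cv2.imwrite('pics/sc15z.png',cv2.resize(cv2.hconcat([a,c]),None,fx=2,fy=2,interpolation=cv2.INTER_CUBIC))
E
python3 l3.py
```

```text
t 17.58 pot xy 15.4 0.2 z 297.3 yaw rel 0.15258455137224627 F [-0.1  0.4 -0.4] w 0.2
{'time': np.float64(17.583), 'q': array([-0.122,  0.068,  1.573, -0.   ,  1.501, -0.362]), 'tcp_pos': array([575.811,   8.805, 297.336]), 'eef_rot': array([ 0.993,  0.12 , -0.   , -0.   ]), 'force': array([-0.094,  0.407, -0.4  ]), 'moment': array([-0.012, -0.004,  0.019]), 'width': np.float64(0.19)}
```

View pics/sc15z.png

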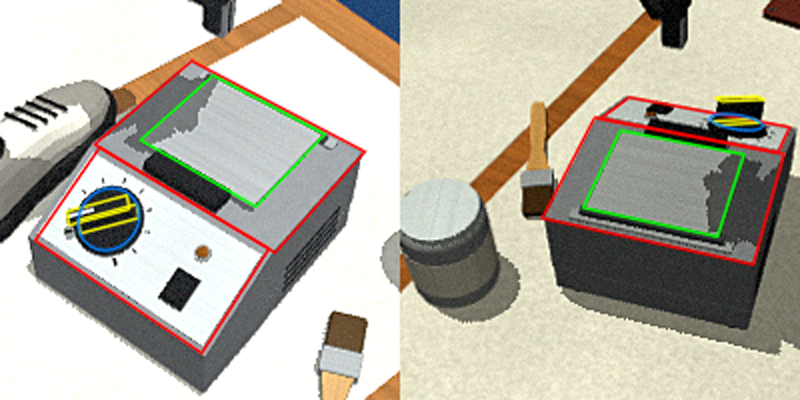

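View pics/w15_o.png

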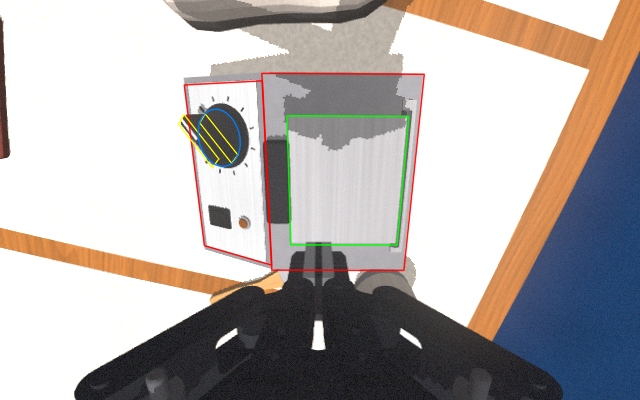

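```bash
python3 -c "
import cv2
a=cv2.imread('pics/w15.png')[85:185,165:265];b=cv2.imread('pics/w15_o.png')[85:185,165:265]
cv2.imwrite('pics/w15z.png',cv2.resize(cv2.hconcat([a,b]),None,fx=4,fy=4,interpolation=cv2.INTER_CUBIC))"
```

```text
(no output)
```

View pics/w15z.png

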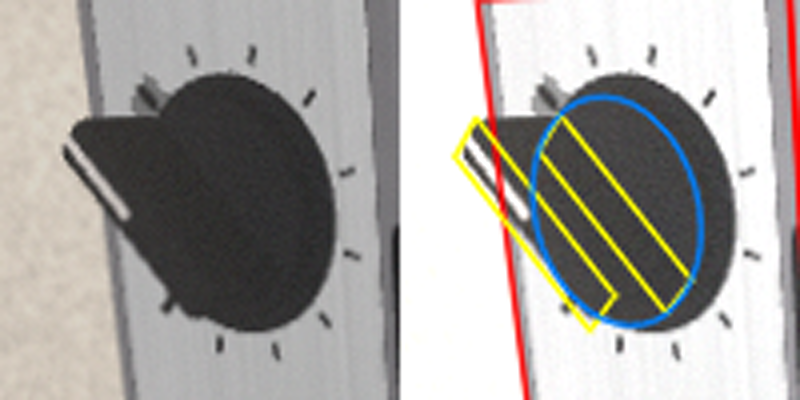

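The white pointer line, from (72,140) to (125,215) in the zoom, is parallel to the q=0 overlay and faces the off mark. Everything checks out, so I'll hand the job in.

```bash
python3 -c "
from station import bot
print(bot.finish_job())"
```

```text
the job is handed in; nothing more can be done
None
```

The glue pot is shut down: the dial is turned anticlockwise to its off stop and the lid is fully closed. I did the dial first, then the lid, and handed the job in at about 18 s of the 48 s allowed.

- **Dial:** I turned it about 190° with the fingers loosely either side of the bar, until the wrist moment rose to 0.64 N m at the stop. Afterwards the white pointer matched the off-position overlay in the wrist and side views.
- **Lid:** I pushed it over from behind with closed fingers and pressed it down. The height held at 141.9 mm (142 expected when shut) while the force rose to 15 N. After lifting clear, the shut-lid overlay matched in all three views.
- **Shoe, brush and tin:** nothing touched them, and they look undisturbed in the last pictures. I did not measure their positions before and after.
- **At hand-in:** the gripper was about 155 mm above the lid, touching nothing.

Two things did not go cleanly:
- **Refused call:** the first move call was refused because rows left out some keys, and nothing moved.
- **Fit mismatch:** the pot's lower edges were 3–5 pixels off in the first pose fit. I left those points out, and fitting again with them and the pot's height free moved its height by only 0.4 mm.

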